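# Tuck the wiring cover under the lid lap and hold it flat

## Robot

A 6-joint arm with a two-finger parallel gripper is mounted at the origin on the work surface. World frame = base frame: x ahead of the robot, y to its left, z up, the work surface at z = 0. Lengths are in m, angles in degrees, forces in N, time in s.
With the tool pointing down it reaches from about 0.35 to 0.875 m from the base axis. Payload 4.2 kg.
Tool frame: the origin (TCP) lies on the centre line of the jaws, within the pads' length; the fingertips stand 19 mm ahead of it and the grasp point (between the pads) is the TCP; z points along the fingers, y is the line along which they close (so a half turn about z gives the same grasp; the last joint's range is limited). The gripper opens to 87 mm and grips with 3 to 60 N. Pads are 19 mm wide; open, the fingers measure 117 mm over their backs; the gripper's body (75 mm by 190 mm) begins 51 mm behind the grasp point.
Start: joints at [78.129, 22.042, 0.453, 0, -68.411, -14.817], TCP at [0.281, 0.558, 0.242] pointing down, gripper open.
Joint ranges: [-179.83, 179.83], [-69.29, 118.12], [-61.27, 80.66], [-181.25, 117.63], [-171.15, -9.14], [-177.46, 177.46]. Speed limits (degrees/s): [159.86, 159.86, 180, 180, 180, 180].

## Interface

Orientations are given as a 3x3 rotation matrix whose columns are the frame's x, y, z axes.
In Python, from station import sense, capture, finish_job, search_frame, masks_of gives the robot as it stands.
- The arm moves only by the tool drive_tool, never from a script. Its argument "rows" is a list of rows, each a list of 7 numbers: the opening in per cent of the stroke, from 0 (shut) to 100 (fully open), then the shift along the world's x, y, z in mm, then the turn, a rotation vector about the world's x, y, z in rad. In form: [[fingers, dx, dy, dz, wx, wy, wz], ...]. A call has 1 to 5 rows; each row shifts and turns the commanded pose from where the row before left it; what a row does not reach is not made up. A row lasts 1/12 s, in which the tool goes at most 41.7 mm and 7.16 degrees, less where a joint would pass 70% of its speed; a pose out of reach is approached as far as the arm can. A call is refused whole if a number of a shift passes 41.7 or a number of a turn 0.125, either way. A call with a gripper value outside its range is refused whole. The fingers move at their own pace and stop on an object; the grip force is fixed at half the most. Time passes only in rows, so rows that do not move let the fingers close. It gives the time, the measured TCP pose, the force, the opening and the grip force at its end, in the units of the state.
- sense(): the state, without advancing time (a new reading comes with each control period).
- capture(name): name is "scene" or "top" or "wrist"; returns a dict with "frame" (420x560x3 uint8, red, green, blue), "z_map" (420x560 float32, m along the optical axis (not along the pixel's ray), 0 where there is no reading), "fx", "fy", "cx", "cy" (pixels), "distortion" ([k1, k2, p1, p2, k3] as OpenCV has them; the pictures are not rectified), "R" (3x3) and "t" (3): a world point X has camera coordinates R X + t; the wrist camera has in their place "T_tool_cam" (4x4, takes a point from camera to tool coordinates, whose origin is the TCP and whose axes are the flange's). Camera axes: x right, y down, z forward; pixel columns grow to the right and rows downward; lengths in m; the calibration is good to about 2 mm. A picture is of the moment at which its call begins: read the wrist's pose just before it.
- finish_job(): hands the job in; it is judged then, once.
Trained networks look in a picture, given as the dict that the camera call returned (one of the last four; its "shot" number tells which), for a name from the list of things; names that differ only in an ending like _2 or _b are one class to them, and where a whole thing is asked for, a point or a joint stands for the part that bears it (a point fixed in the world has none). Each returns a list of dicts, best first, with "p" (0 to 1); they miss things now and then, are a little off and sometimes report something else, mostly with a low value. They report only what shows in the picture. A call takes as long as a camera call. They do not tell look-alikes from the thing itself.
- search_frame(label, picture): "xy" ([column, row] in pixels, amid what is visible of it).
- masks_of(label, picture): "region" (420x560 bool, what is visible of it) and "xy" ([column, row] in pixels, amid what is visible of it).
The state is a dict: "time_s": time; "joints": joint angles; "joint_velocities": joint speeds; "effort": joint torques, N m; "tcp_pos": TCP position; "ee_rot": TCP orientation; "wrist_force": force on the tool from outside, world axes, zero at the start; "moment": the same for the moment, N m; "gripper_width": opening from 0.0 (shut) to 1.0 (fully open); "gripper_force": force on a finger pad.
Only numpy, scipy, OpenCV 4.12 (cv2) and the standard library are available. Lean on these libraries where they do the work, as an engineer would, in place of code of your own. Each camera call takes 0.05 s, during which the arm holds its last target. There are 200 camera calls.

## Task

Fit the loose cover over the open wiring compartment of the terminal box: tuck its plain long edge fully home under the overhanging front edge of the box's hinged lid without lifting that lid, with the cover square on the box, and press it down flat onto the rim against the two contact springs. Finish while still holding the cover pressed flat (it springs up if let go), so that a colleague can drive its screws; leave the other things on the bench where they are.

Things in the scene. Friction and masses are not known exactly. Their poses are not given: they have to be found in the camera images.
- box: Aluminium terminal box 260 (its x) x 170 (y) x 89 mm high, bolted on its back to a 300 x 220 x 8 mm dark plate fixed to the bench; cannot move. Origin: centre of the plate's underside, on the bench; z up; +x points to the lid hinge, away from the robot within 20 degrees. The half nearer the robot, x -130 to -20 mm, is the open wiring compartment; its rim is at z 88 mm all round
- seat (a point): Middle of the corner where the seat ledge meets the partition: box x -20, y 0, z 88 mm; axes as the box. The full-width ledge, level with the rim, runs from here 35 mm towards the robot (18 mm of it under the lid). The partition, 9 mm higher than the ledge, stops the cover. When home, the cover's tuck edge is here and its sides are 2 mm inside the box's sides
- front_rim (a point): Middle of the compartment's outer front rim edge: box x -130, y 0, z 88 mm; the front flange is 12 mm wide, the side flanges 10 mm. The cover's screw edge ends 2 mm inside this edge. Three cable glands stick out 28 mm below here, at z 43 mm
- lid (a joint): Hinge of the box's grey sheet lid (3 mm thick, 170 mm wide, 0.2 kg, black operator panel on top), which closes the far half of the box. 0 = closed, resting on the partition; grows as its front edge lifts (rad; 0.01 rad lifts the lap edge 1.7 mm). It swings freely, unlatched
- lap_edge (a point): Middle of the lower corner of the lid's free front edge, at box x -38, y 0, z 97 mm. The lid laps 18 mm over the seat ledge, its underside 9 mm above it: a slot 9 mm high and 18 mm deep, open towards the robot and as wide as the box
- spring_left (a joint): Sprung steel earthing contact near the compartment's front left corner (box x -109, y +55 mm; 12 x 24 mm on top). 0 = up, standing 4 mm above the rim; grows as it is pressed down (m); 0.004 = level with the rim, where the cover lies flat. Needs 1.4 N to start and 3.2 N at 0.004
- spring_right (a joint): The same contact at box y -55 mm
- cover: The loose cover: cast aluminium plate 108 (its x) x 166 (y) x 5 mm thick with a raised hump on top; 0.22 to 0.34 kg. Origin: centre of its underside; z up; +x points to its plain edge, the one to tuck; two screw heads mark the corners of the other long edge. It lies flat on the bench, hump up, left or right of the box, its +x away from the robot within 30 degrees
- hump (a point): Grip point in the middle of the cover's hump: cover x -12, y 0, z 16 mm. The hump is a block 40 (x) x 60 (y) mm, 22 mm high above the 5 mm plate (top at 27 mm), to be taken from above. With the fingers closed along x, 28 mm stay free between hump and lap when the cover is home
- tuck_edge (a point): Middle of the lower corner of the cover's plain long edge (x +54 mm of the cover)
- screw_edge (a point): Middle of the lower corner of the cover's edge with the screws (x -54 mm of the cover)
- bin: Bystander: grey open parts bin 150 x 100 x 70 mm with white sleeves in it, on the other side of the box from the cover
- screwdriver: Bystander: screwdriver lying beyond the box, on the right
- tape: Bystander: black roll of tape, 90 mm across, 19 mm high, lying beyond the box, on the left
Things that resemble listed ones, but are neither listed nor needed, are in the scene too. What is shaped like the cover but black or red is not meant.

How it is judged:
By the outcome, as a careful person would: the job done as asked, in the order asked, and still so for the second after the job is handed in, while the arm keeps its last pose, push and grip.
It also fails if it takes over 42 s, if anything falls off the work surface, if the arm or the gripper's body presses on something with over 40 N, if the wrist force passes 120 N, or if a joint passes its speed limit or range.

## Working session

There is one attempt and no reset: what is moved stays moved. The work goes in short steps, Python scripts to look and compute and a tool call to move; the robot and the scene stay as the last step left them, time stands still between calls to the robot, and variables do not carry over. Pictures are saved under pics/ and viewed, at most 10 in all, crops included, and the job is handed in when it is done.

Besides the shell and the picture viewer there is one more tool, called after "Call:" in YAML: its name, and indented under it one key for each argument. drive_tool: Moves the arm, as the interface text tells. Its arguments: {"type":"object","properties":{"rows":{"type":"array"}},"required":["rows"]}

```bash
mkdir -p pics; ls; cat > h.py <<'E'
import numpy as np, cv2
from station import sense, capture, finish_job, search_frame, masks_of
np.set_printoptions(precision=4,suppress=True)
def save(n,im): cv2.imwrite('pics/'+n+'.png',cv2.cvtColor(im,cv2.COLOR_RGB2BGR))
def camRT(c,s=None):
    """world-from-camera R,t"""
    if 'R' in c: R=np.array(c['R']);return R.T,-R.T@np.array(c['t'])
    T=np.eye(4);T[:3,:3]=s['ee_rot'];T[:3,3]=s['tcp_pos'];T=T@np.array(c['T_tool_cam']);return T[:3,:3],T[:3,3]
def pts(c,px,s=None,plane=None):
    """pixels Nx2 -> world, from z_map or by meeting plane z"""
    px=np.array(px,float).reshape(-1,2)
    K=np.array([[c['fx'],0,c['cx']],[0,c['fy'],c['cy']],[0,0,1.]])
    u=cv2.undistortPoints(px.reshape(-1,1,2),K,np.array(c['distortion'],float)).reshape(-1,2)
    d=np.c_[u,np.ones(len(u))];R,t=camRT(c,s)
    if plane is None:
        z=c['z_map'][px[:,1].round().astype(int),px[:,0].round().astype(int)]
        return (d*z[:,None])@R.T+t
    D=d@R.T;return t+D*((plane-t[2])/D[:,2])[:,None]
def proj(c,X,s=None):
    R,t=camRT(c,s);K=np.array([[c['fx'],0,c['cx']],[0,c['fy'],c['cy']],[0,0,1.]])
    return cv2.projectPoints((np.reshape(X,(-1,3))-t)@R,np.zeros(3),np.zeros(3),K,np.array(c['distortion'],float))[0].reshape(-1,2)
E
python3 - <<'E'
from h import *
ims=[]
for n in ('scene','top'):
    c=capture(n);ims.append(c['frame'])
    for l in ('cover','box','lid','hump','tuck_edge','screw_edge','seat','front_rim','lap_edge','bin','spring_left'):
        for f in search_frame(l,c)[:4]:
            p=np.array(f['xy']);print(n,l,round(f['p'],2),p.round(0),pts(c,p)[0])
save('scene',ims[0]);save('top',ims[1])
s=sense();print(s['ee_rot'],s['wrist_force'])
E
```

```text
pics
scene cover 0.89 [392. 208.] [0.3169 0.1781 0.003 ]
scene cover 0.72 [227. 156.] [ 0.2585 -0.3318  0.023 ]
scene cover 0.71 [132. 208.] [ 0.5318 -0.5013  0.0268]
scene cover 0.61 [213. 207.] [ 0.4516 -0.3009  0.0058]
scene box 0.93 [298. 269.] [ 0.6445 -0.0058  0.1027]
scene lid 0.61 [295. 263.] [ 0.6314 -0.0153  0.1033]
scene hump 0.79 [132. 206.] [ 0.5268 -0.5036  0.0287]
scene hump 0.74 [216. 205.] [ 0.4554 -0.2886  0.0198]
scene hump 0.73 [227. 157.] [ 0.2625 -0.3307  0.0222]
scene hump 0.69 [388. 204.] [0.3276 0.165  0.0259]
scene tuck_edge 0.89 [132. 206.] [ 0.5273 -0.5012  0.0276]
scene tuck_edge 0.77 [227. 157.] [ 0.2623 -0.3323  0.0228]
scene tuck_edge 0.69 [386. 204.] [0.3264 0.1602 0.0268]
scene tuck_edge 0.66 [216. 206.] [ 0.4558 -0.2883  0.0161]
scene screw_edge 0.95 [392. 206.] [0.3096 0.1788 0.0028]
scene screw_edge 0.9 [222. 158.] [ 0.2723 -0.3428  0.0255]
scene screw_edge 0.76 [220. 204.] [ 0.4512 -0.2763  0.0227]
scene front_rim 0.68 [296. 267.] [ 0.6413 -0.0111  0.1055]
scene front_rim 0.39 [427. 333.] [0.66   0.2897 0.0026]
scene bin 0.65 [446. 263.] [0.4873 
[... 765 characters left out ...]
82 [202. 266.] [0.2989 0.1616 0.0322]
top tuck_edge 0.74 [363. 289.] [ 0.228  -0.3434  0.0237]
top tuck_edge 0.65 [346. 221.] [ 0.4396 -0.2903  0.0234]
top screw_edge 0.96 [414. 201.] [ 0.5023 -0.5063  0.0307]
top screw_edge 0.84 [350. 222.] [ 0.438  -0.3009  0.0241]
top screw_edge 0.8 [197. 268.] [0.2946 0.1765 0.0261]
top seat 0.9 [261. 183.] [ 0.553  -0.0239  0.0973]
top front_rim 0.64 [263. 179.] [ 0.5636 -0.0308  0.0967]
top lap_edge 0.96 [259. 164.] [ 0.6082 -0.0179  0.1021]
top lap_edge 0.55 [346. 221.] [ 0.4408 -0.2906  0.0235]
top bin 0.69 [155. 207.] [ 0.487   0.3199 -0.006 ]
[[ 0.8934 -0.4492 -0.    ]
 [-0.4492 -0.8934 -0.0001]
 [-0.      0.0001 -1.    ]] [ 0.1055 -0.1843 -0.4312]
```

View pics/scene.png

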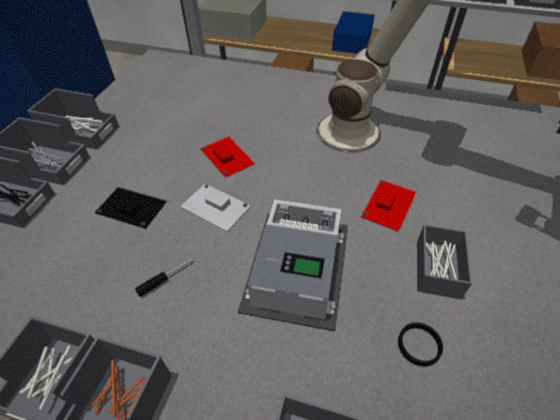

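View pics/top.png

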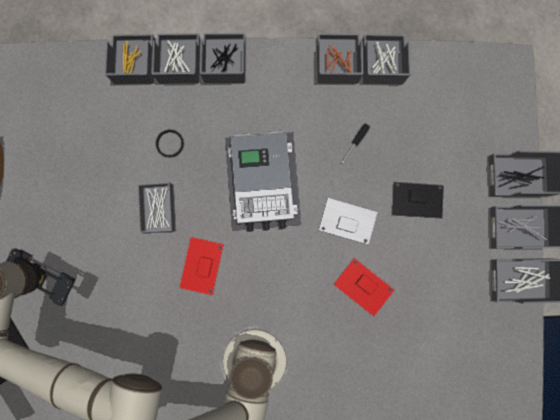

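The silver plate at top (348,221) / scene (216,206) is the candidate. The others are red at top (202,266) and (364,287), and black at (418,200). Only the silver one is neither black nor red. I'll confirm it in an enlarged crop and measure it and the box.

```bash
python3 - <<'E'
from h import *
c=capture('top');f=c['frame']
m=[x for x in masks_of('cover',c) if np.hypot(*(np.array(x['xy'])-[348,221]))<15]
print(len(m))
r=m[0]['region'].astype(np.uint8)
g=((f.min(2)>140)).astype(np.uint8);g[:185]=0;g[255:]=0;g[:,:312]=0;g[:,385:]=0
for k,mm in (('net',r),('thr',g)):
    ys,xs=np.nonzero(mm);P=pts(c,np.c_[xs,ys],plane=.005)
    q=cv2.minAreaRect((P[:,:2]*1000).astype(np.float32));print(k,len(xs),q,cv2.boxPoints(q).tolist())
# lid and box
for l in ('lid','box'):
    for x in masks_of(l,c)[:2]:
        ys,xs=np.nonzero(x['region']);P=pts(c,np.c_[xs,ys]);k=(P[:,2]>.06)&(P[:,2]<.12);q=cv2.minAreaRect((P[k,:2]*1000).astype(np.float32));print(l,x['p'],k.sum(),q)
a=cv2.resize(f[110:260,210:460],None,fx=3.2,fy=3.2,interpolation=cv2.INTER_CUBIC)
save('crop',a)
s=sense();print(s['tcp_pos'],capture('wrist')['T_tool_cam'])
E
```

```text
1
net 1718 ((442.15667724609375, -298.5902099609375), (165.36904907226562, 107.96177673339844), 73.94876861572266) [[367.4182434082031, -363.125732421875], [471.1711120605469, -392.976806640625], [516.8951416015625, -234.0546875], [413.1422424316406, -204.20361328125]]
thr 1775 ((442.54901123046875, -298.2657470703125), (168.9868927001953, 111.75054168701172), 73.73089599609375) [[365.24041748046875, -363.7223815917969], [472.51605224609375, -395.0292053222656], [519.8576049804688, -232.80911254882812], [412.58197021484375, -201.50228881835938]]
lid 0.96 3178 ((619.9888305664062, -22.09375), (176.85934448242188, 170.49896240234375), 4.703695297241211)
lid 0.17 3991 ((570.837646484375, -26.179054260253906), (273.9216003417969, 170.478515625), 4.734439849853516)
box 0.84 3992 ((570.4429931640625, -26.302825927734375), (273.2419738769531, 170.4332733154297), 4.802121639251709)
box 0.26 0 ((0.0, 0.0), (0.0, 0.0), 0.0)
[0.2807 0.5584 0.2416] [[ 0.001  -0.967  -0.2547  0.0707]
 [ 1.      0.0011 -0.0003 -0.0008]
 [ 0.0006 -0.2547  0.967  -0.1428]
 [ 0.      0.      0.      1.    ]]
```

View pics/crop.png

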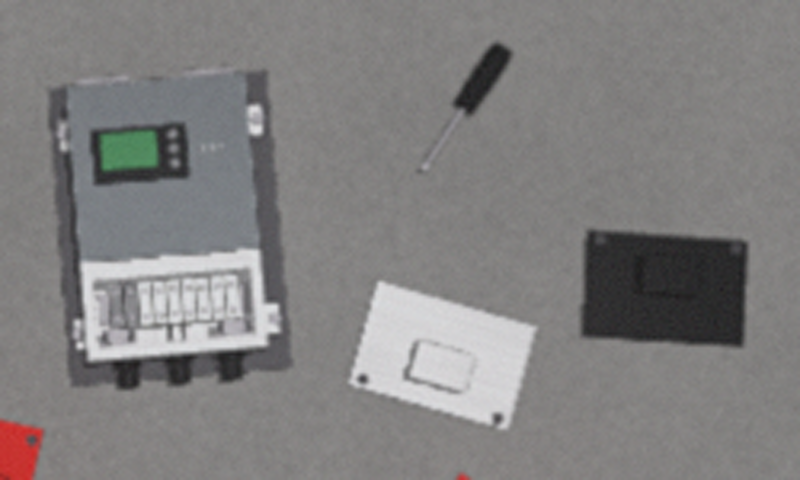

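The crop shows the silver cover with screw heads at crop (363,379) and (497,418), on the edge nearest the robot, and its hump at (442,365). That confirms it's the cover. I'll go over the box for a close look, then on to the cover.

Call:
drive_tool:
  rows:
    - [100, 13, -38, 5, 0, 0, -0.068]
    - [100, 13, -38, 5, 0, 0, -0.068]
    - [100, 13, -38, 5, 0, 0, -0.068]
    - [100, 13, -38, 5, 0, 0, -0.068]
    - [100, 13, -38, 5, 0, 0, -0.068]

```text
time_s: 1.87
tcp_pos: [0.3459, 0.3666, 0.2669]
ee_rot: [[0.691, -0.723, 0.0], [-0.723, -0.691, 0.0], [0.0, -0.0, -1.0]]
wrist_force: [0.0, -0.4, 0.8]
gripper_width: 0.999
gripper_force: 0.0
```

Call:
drive_tool:
  rows:
    - [100, 13, -38, 5, 0, 0, -0.068]
    - [100, 13, -38, 5, 0, 0, -0.068]
    - [100, 13, -38, 5, 0, 0, -0.068]
    - [100, 13, -38, 5, 0, 0, -0.068]
    - [100, 13, -38, 5, 0, 0, -0.068]

```text
time_s: 2.28
tcp_pos: [0.4108, 0.1765, 0.2922]
ee_rot: [[0.41, -0.912, 0.001], [-0.912, -0.41, 0.001], [-0.0, -0.001, -1.0]]
wrist_force: [0.2, 0.6, 0.2]
gripper_width: 1.003
gripper_force: 0.0
```

Call:
drive_tool:
  rows:
    - [100, 13, -38, 5, 0, 0, -0.068]
    - [100, 13, -38, 5, 0, 0, -0.068]
    - [100, 13, -38, 5, 0, 0, -0.068]
    - [100, 13, -38, 5, 0, 0, -0.068]
    - [100, 13, -38, 5, 0, 0, -0.068]

```text
time_s: 2.7
tcp_pos: [0.4758, -0.0136, 0.3173]
ee_rot: [[0.082, -0.997, 0.001], [-0.997, -0.082, 0.0], [-0.0, -0.001, -1.0]]
wrist_force: [1.1, 0.1, -0.2]
gripper_width: 0.996
gripper_force: 0.0
```

Call:
drive_tool:
  rows:
    - [100, 0, 0, 0, 0, 0, 0]
    - [100, 0, 0, 0, 0, 0, 0]

```text
time_s: 2.87
tcp_pos: [0.476, -0.0136, 0.3166]
ee_rot: [[0.08, -0.997, 0.0], [-0.997, -0.08, 0.0], [-0.0, -0.0, -1.0]]
wrist_force: [0.1, 0.1, -0.2]
gripper_width: 0.997
gripper_force: 0.0
```

```bash
python3 - <<'E'
from h import *
s=sense();c=capture('wrist');np.savez('w1.npz',**{k:c[k] for k in ('frame','z_map','fx','fy','cx','cy','distortion','T_tool_cam')},ee_rot=s['ee_rot'],tcp_pos=s['tcp_pos'])
print(s['time_s'],s['tcp_pos'],s['ee_rot'],s['joints'],c['fx'],c['distortion'])
save('w1',c['frame'])
E
```

```text
2.8667 [ 0.476  -0.0136  0.3166] [[ 0.0803 -0.9968  0.0002]
 [-0.9968 -0.0803  0.0001]
 [-0.0001 -0.0002 -1.    ]] [ 17.9716   4.4708 -12.0152  -0.0047 -73.5032 -13.3634] 377.6046430219765 [-0.0164  0.      0.      0.      0.    ]
```

View pics/w1.png

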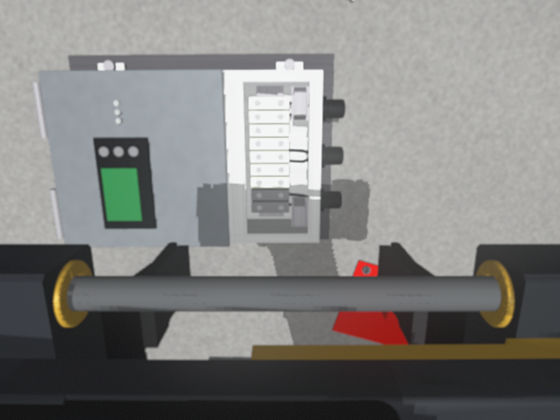

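The wrist view shows the box with the lid at left (columns 45–228), the lap edge at about column 227, the white compartment rim out to column 322, and its sides at rows 70 and 243. I'll fit these edges now.

```bash
python3 - <<'E'
from h import *
c=dict(np.load('w1.npz'));s=c
f=c['frame'].astype(float);g=f.mean(2)
H,W=g.shape
gb=cv2.GaussianBlur(g,(0,0),1)
def edge_cols(rows,c0,c1,sign): # subpixel max |d/dx|
    out=[]
    for r in rows:
        d=sign*(gb[r,c0+1:c1+1]-gb[r,c0-1:c1-1])/2;k=int(d.argmax())
        if d[k]<4 or k in(0,len(d)-1):continue
        a,b,e=d[k-1:k+2];out.append((c0+k+.5*(a-e)/(a-2*b+e),r))
    return np.array(out)
def edge_rows(cols,r0,r1,sign):
    global gb
    gb=gb.T;o=edge_cols(cols,r0,r1,sign);gb=gb.T
    return o[:,::-1]
def line(p,z,n):
    P=pts(c,p,s,plane=z)[:,:2]*1000
    for _ in range(3):
        vx,vy,x0,y0=cv2.fitLine(P.astype(np.float32),cv2.DIST_HUBER,0,.01,.01).ravel()
        e=(P-[x0,y0])@[-vy,vx];k=abs(e)<1.5;P=P[k] if k.sum()>8 else P
    print(n,len(p),len(P),'pt',x0,y0,'ang',np.degrees(np.arctan2(vy,vx)),'rms',e.std());return np.array([x0,y0]),np.array([vx,vy])
fr=line(edge_cols(list(range(78,95))+list(range(125,143))+list(range(170,185))+list(range(215,238)),314,330,-1),.088,'front')
lap=line(edge_cols(range(80,180),218,236,1),.1,'lap(top)')
top=line(edge_rows(range(232,318),62,80,1),.088,'right side')
bot=line(edge_rows(range(232,318),234,250,-1),.088,'left side')
for n,px in (('rim',(316,150)),('rimL',(270,240)),('lid',(170,100)),('seat',(236,150))):
    z=[pts(c,[(px[0]+i,px[1]+j)],s)[0,2] for i in (-1,0,1) for j in (-1,0,1)];print(n,np.median(z))
E
```

```text
front 73 73 pt 440.78265 -15.892709 ang -85.29157 rms 0.07776278166270865
lap(top) 100 100 pt 536.1456 -65.112625 ang -85.19445 rms 0.24428153810824757
right side 64 64 pt 505.69498 -116.67801 ang 4.8153114 rms 0.06907376422073878
left side 61 61 pt 464.29327 50.85153 ang 4.7721877 rms 0.12923282431949393
rim 0.08737177465710877
rimL 0.08737362941218946
lid 0.0991676580481971
seat 0.08746634336298048
```

Call:
drive_tool:
  rows:
    - [100, -9, -40, -25, 0, 0, -0.05]
    - [100, -9, -40, -25, 0, 0, -0.05]
    - [100, -9, -40, -25, 0, 0, -0.05]
    - [100, -9, -40, -25, 0, 0, -0.05]
    - [100, -9, -40, -25, 0, 0, -0.05]

```text
time_s: 3.33
tcp_pos: [0.4363, -0.1848, 0.2075]
ee_rot: [[-0.163, -0.987, 0.001], [-0.987, 0.163, 0.0], [-0.0, -0.001, -1.0]]
wrist_force: [0.8, 0.8, -0.7]
gripper_width: 1.001
gripper_force: 0.0
```

Call:
drive_tool:
  rows:
    - [100, 0, -40, 0, 0, 0, -0.05]
    - [100, 0, -30, 0, 0, 0, -0.06]
    - [100, 0, -10, 0, 0, 0, 0]
    - [100, 0, 0, 0, 0, 0, 0]

```text
time_s: 3.67
tcp_pos: [0.437, -0.2656, 0.2077]
ee_rot: [[-0.272, -0.962, -0.001], [-0.962, 0.272, 0.0], [0.0, 0.001, -1.0]]
wrist_force: [-0.0, 0.9, 0.9]
gripper_width: 1.002
gripper_force: 0.0
```

```bash
python3 - <<'E'
from h import *
s=sense();c=capture('wrist');np.savez('w2.npz',**{k:c[k] for k in ('frame','z_map','fx','fy','cx','cy','distortion','T_tool_cam')},ee_rot=s['ee_rot'],tcp_pos=s['tcp_pos'])
print(s['time_s'],s['tcp_pos'],s['ee_rot'])
for l in ('cover','hump'):
    for m in masks_of(l,c)[:2]:
        ys,xs=np.nonzero(m['region']);z=.005 if l=='cover' else .027
        q=cv2.minAreaRect((pts(c,np.c_[xs,ys],s,plane=z)[:,:2]*1000).astype(np.float32));print(l,m['p'],m['xy'],len(xs),q)
        Z=pts(c,np.c_[xs,ys],s);k=(Z[:,2]>.02)&(Z[:,2]<.035);print(k.sum(),np.median(Z[:,2]),cv2.minAreaRect((Z[k,:2]*1000).astype(np.float32)) if k.sum()>20 else '')
save('w2',c['frame'])
E
```

```text
3.6667 [ 0.437  -0.2656  0.2077] [[-0.2716 -0.9624 -0.0006]
 [-0.9624  0.2716  0.0001]
 [ 0.0001  0.0006 -1.    ]]
cover 0.93 [108.1, 7.7] 1707 ((525.0684814453125, -442.676025390625), (20.844627380371094, 97.2637939453125), 73.87630462646484)
0 0.004916325430969093 
cover 0.83 [265.7, 145.5] 21444 ((444.6658935546875, -298.00958251953125), (165.6396484375, 108.77009582519531), 73.99116516113281)
3180 0.004843439607833316 ((432.7012634277344, -294.7351989746094), (59.283443450927734, 39.66693115234375), 73.74636840820312)
hump 0.96 [265.3, 147.0] 21676 ((442.9296569824219, -300.3468017578125), (155.6399383544922, 102.17893981933594), 73.38948822021484)
3180 0.004834289414912513 ((432.7012634277344, -294.7351989746094), (59.283443450927734, 39.66693115234375), 73.74636840820312)
hump 0.84 [106.7, 6.4] 1752 ((518.3280639648438, -435.66033935546875), (19.52005958557129, 91.07032775878906), 73.87628173828125)
0 0.004888322752756857
```

View pics/w2.png

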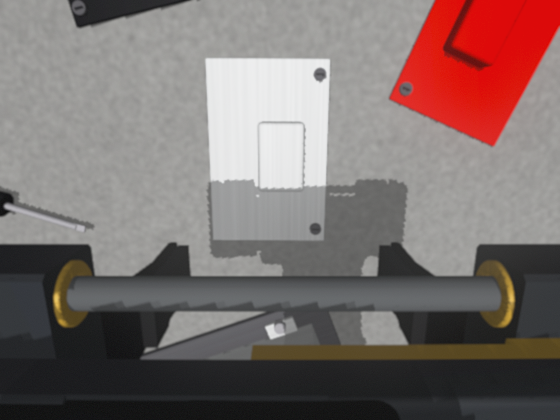

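The wrist view shows the cover at (265,145), the hump at (281,155), and the screws at (320,74) and (315,229), on the robot side. Cover yaw is -16.0° and the hump is at (433,-294.7). The box yaw is 4.8°. Now I'll descend and grasp.

Call:
drive_tool:
  rows:
    - [100, -4, -29, -30, 0, 0, -0.005]
    - [100, 0, 0, -40, 0, 0, 0]
    - [100, 0, 0, -40, 0, 0, 0]
    - [100, 0, 0, -40, 0, 0, 0]
    - [100, 0, 0, -20, 0, 0, 0]

```text
time_s: 4.23
tcp_pos: [0.4305, -0.2913, 0.0347]
ee_rot: [[-0.274, -0.962, -0.006], [-0.962, 0.274, 0.003], [-0.001, 0.006, -1.0]]
wrist_force: [-0.2, 0.4, -0.3]
gripper_width: 0.998
gripper_force: 0.0
```

Call:
drive_tool:
  rows:
    - [100, 0, 0, -8, 0, 0, 0]
    - [100, 0, 0, -4, 0, 0, 0]
    - [100, 0, 0, 0, 0, 0, 0]

```text
time_s: 4.48
tcp_pos: [0.4336, -0.2932, 0.0267]
ee_rot: [[-0.274, -0.962, 0.001], [-0.962, 0.274, -0.0], [0.0, -0.001, -1.0]]
wrist_force: [0.3, -0.1, 0.0]
gripper_width: 1.002
gripper_force: 0.0
```

Call:
drive_tool:
  rows:
    - [100, 0, -1.5, -1.5, 0, 0, 0]
    - [100, 0, 0, 0, 0, 0, 0]
    - [0, 0, 0, 0, 0, 0, 0]
    - [0, 0, 0, 0, 0, 0, 0]
    - [0, 0, 0, 0, 0, 0, 0]

```text
time_s: 4.9
tcp_pos: [0.433, -0.2956, 0.0255]
ee_rot: [[-0.277, -0.961, 0.001], [-0.961, 0.277, -0.0], [0.0, -0.002, -1.0]]
wrist_force: [-0.2, 0.3, 0.6]
gripper_width: 0.849
gripper_force: 0.0
```

Call:
drive_tool:
  rows:
    - [0, 0, 0, 0, 0, 0, 0]
    - [0, 0, 0, 0, 0, 0, 0]
    - [0, 0, 0, 0, 0, 0, 0]
    - [0, 0, 0, 0, 0, 0, 0]
    - [0, 0, 0, 0, 0, 0, 0]

```text
time_s: 5.32
tcp_pos: [0.4324, -0.2954, 0.0247]
ee_rot: [[-0.276, -0.961, -0.001], [-0.961, 0.276, 0.0], [-0.0, 0.001, -1.0]]
wrist_force: [-1.5, 0.4, 1.3]
gripper_width: 0.482
gripper_force: 0.9
```

Call:
drive_tool:
  rows:
    - [0, 0, 0, 0, 0, 0, 0]
    - [0, 0, 0, 0, 0, 0, 0]
    - [0, 0, 0, 0, 0, 0, 0]

```text
time_s: 5.57
tcp_pos: [0.4321, -0.2953, 0.0246]
ee_rot: [[-0.277, -0.961, -0.001], [-0.961, 0.277, 0.0], [-0.0, 0.001, -1.0]]
wrist_force: [-1.3, -0.3, 0.5]
gripper_width: 0.451
gripper_force: 30.1
```

Call:
drive_tool:
  rows:
    - [0, 0, 0, 10, 0, 0, 0]
    - [0, 0, 0, 20, 0, 0, 0]
    - [0, 0, 0, 40, 0, 0, 0]
    - [0, 0, 0, 40, 0, 0, 0]
    - [0, 0, 0, 0, 0, 0, 0]

```text
time_s: 5.98
tcp_pos: [0.4377, -0.2977, 0.1432]
ee_rot: [[-0.274, -0.962, 0.016], [-0.962, 0.274, -0.008], [0.003, -0.017, -1.0]]
wrist_force: [2.7, -0.3, -1.8]
gripper_width: 0.454
gripper_force: 30.1
```

Call:
drive_tool:
  rows:
    - [0, 2, 25, 5, 0, 0, 0.052]
    - [0, 2, 40, 0, 0, 0, 0.052]
    - [0, 2, 40, 0, 0, 0, 0.052]
    - [0, 2, 40, 0, 0, 0, 0.052]
    - [0, 2, 40, 0, 0, 0, 0.052]

```text
time_s: 6.4
tcp_pos: [0.4423, -0.1088, 0.14]
ee_rot: [[-0.018, -1.0, 0.001], [-1.0, 0.018, 0.0], [-0.0, -0.001, -1.0]]
wrist_force: [1.4, -0.2, -2.9]
gripper_width: 0.459
gripper_force: 30.1
```

Call:
drive_tool:
  rows:
    - [0, 2, 40, 0, 0, 0, 0.052]
    - [0, 2, 25, 0, 0, 0, 0.052]
    - [0, 2, 9, 0, 0, 0, 0]
    - [0, 0, 0, 0, -0.006, 0.07, 0]
    - [0, 0, 0, 0, 0, 0, 0]

```text
time_s: 6.82
tcp_pos: [0.4506, -0.0355, 0.14]
ee_rot: [[0.085, -0.994, -0.069], [-0.996, -0.085, -0.006], [0.0, 0.069, -0.998]]
wrist_force: [1.2, 0.3, -2.8]
gripper_width: 0.458
gripper_force: 30.1
```

```bash
cat > rel.py <<'E'
from h import *
d=np.array([.9965,.0833,0]);n=np.array([-.0833,.9965,0]);zz=np.array([0,0,1.])
O=567.5*d-73.2*n
def st():
    s=sense();p=np.array(s['tcp_pos'])*1000;R=np.array(s['ee_rot'])
    # cover axes: +x = -tool y, +y = -tool x, +z = -tool z
    C=np.c_[-R[:,1],-R[:,0],-R[:,2]]
    B=np.c_[d,n,zz].T
    Cb=B@C; pb=B@(p-O)
    f=lambda x,y,z=0: pb+Cb@np.array([x+12,y,z-24.6])
    print('t',s['time_s'],'tcp box',pb,'yaw err deg',np.degrees(np.arctan2(Cb[1,0],Cb[0,0])),'pitch',np.degrees(-np.arcsin(Cb[2,0])),'roll',np.degrees(np.arcsin(Cb[2,1])))
    print('tuck',f(54,0),'screw',f(-54,0),'F box',B@np.array(s['wrist_force']),'M',B@np.array(s['moment']),'grip',s['gripper_width'],s['gripper_force'])
    return s
E
python3 - <<'E'
from rel import *
s=st();c=capture('wrist');save('w3',c['frame'])
np.savez('w3.npz',**{k:c[k] for k in ('frame','z_map','fx','fy','cx','cy','distortion','T_tool_cam')},ee_rot=s['ee_rot'],tcp_pos=s['tcp_pos'])
E
```

```text
t 6.8167 tcp box [-121.3865    0.3172  140.0491] yaw err deg 0.10993777898963579 pitch 3.9669000361304665 roll -0.001778780500155123
tuck [-57.2482   0.4396 110.9421] screw [-164.9866    0.2328  118.4136] F box [ 1.271   0.231  -2.8021] M [ 0.0026 -0.474  -0.0011] grip 0.45760613858704396 30.059143854305148
```

View pics/w3.png

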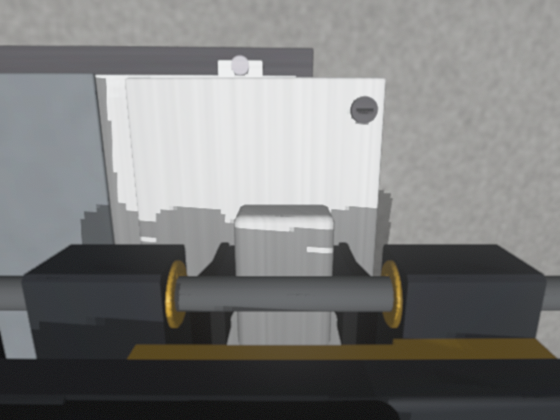

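The cover is held level in the grip. Its right-hand tuck corner is at (127,78) and its screw corner at (383,80), with the lap edge at about column 105. I'll check these against the prediction, for position and slip.

```bash
python3 - <<'E'
from rel import *
c=dict(np.load('w3.npz'));R=c['ee_rot'];p=c['tcp_pos']
C=np.c_[-R[:,1],-R[:,0],-R[:,2]];B=np.c_[d,n,zz].T
f=lambda x,y,z: p+C@(np.array([x+12,y,z-24.6])/1000)
print(proj(c,[f(54,-83,5),f(-54,-83,5),f(54,-20,5),f(-54,-20,5),f(-47,-76,7)],c))
# plane of plate from depth, in cover coords
P=pts(c,[(x,y) for x in range(140,370,6) for y in range(90,195,6) if not(x>335 and y<135)],c)
Q=(P-p)@C*1000+[-12,0,24.6]
A=np.c_[Q[:,:2],np.ones(len(Q))];k,*_=np.linalg.lstsq(A,Q[:,2],rcond=None);print('plate plane in cover frame: slope x,y deg',np.degrees(k[:2]),'z',k[2],'rms',(A@k-Q[:,2]).std())
# edges: rim/lap heights
g=cv2.GaussianBlur(c['frame'].astype(float).mean(2),(0,0),1)
for r in range(85,200,15):
    print(r,'tuck col',115+np.abs(np.diff(g[r,115:150])).argmax(),'screw col',370+np.abs(np.diff(g[r,370:395])).argmax(),'lap',95+np.abs(np.diff(g[r,95:115])).argmax(),end=' | ')
print()
for x in range(150,350,40): print(x,'side row',70+np.abs(np.diff(g[70:90,x])).argmax(),end=' | ')
E
```

```text
[[125.7699  75.1151]
 [389.96    75.1386]
 [140.232  222.5171]
 [379.9352 222.8757]
 [372.944   92.7425]]
plate plane in cover frame: slope x,y deg [ 0.1175 -0.2099] z 4.558455929581128 rms 0.6597787104984435
85 tuck col 123 screw col 384 lap 105 | 100 tuck col 125 screw col 374 lap 106 | 115 tuck col 126 screw col 375 lap 106 | 130 tuck col 128 screw col 381 lap 111 | 145 tuck col 129 screw col 380 lap 111 | 160 tuck col 131 screw col 379 lap 112 | 175 tuck col 116 screw col 378 lap 107 | 190 tuck col 116 screw col 377 lap 108 | 
150 side row 74 | 190 side row 74 | 230 side row 76 | 270 side row 74 | 310 side row 77 |
```

Call:
drive_tool:
  rows:
    - [0, 5, 0.2, -8, 0, 0, 0]
    - [0, 5, 0.4, -8, 0, 0, 0]
    - [0, 0, 0, -4, 0, 0, 0]
    - [0, 0, 0, 0, 0, 0, 0]
    - [0, 0, 0, 0, 0, 0, 0]

```text
time_s: 7.28
tcp_pos: [0.4581, -0.0364, 0.1191]
ee_rot: [[0.083, -0.994, -0.071], [-0.997, -0.083, -0.006], [0.0, 0.072, -0.997]]
wrist_force: [-1.0, -0.5, -3.0]
gripper_width: 0.456
gripper_force: 30.1
```

```bash
python3 -c "
from rel import *
st()"
```

```text
t 7.2833 tcp box [-114.0413   -1.2294  119.1065] yaw err deg -0.018652415134971748 pitch 4.11619812446289 roll -0.023978192034071553
tuck [-49.9789  -1.2605  89.8325] screw [-157.6977   -1.2255   97.5847] F box [-1.0799 -0.4496 -3.0098] M [ 0.0853 -0.2625 -0.0402] grip 0.4555358621297526 30.059251547791064
```

Call:
drive_tool:
  rows:
    - [0, 0, 0, 0, 0, 0, 0]
    - [0, 0, 0, 0, 0, 0, 0]
    - [0, 0, 0, 0, 0, 0, 0]

```text
time_s: 7.53
tcp_pos: [0.4587, -0.0359, 0.1201]
ee_rot: [[0.084, -0.994, -0.069], [-0.996, -0.084, -0.006], [0.0, 0.069, -0.998]]
wrist_force: [0.7, -0.1, -3.6]
gripper_width: 0.46
gripper_force: 30.1
```

Call:
drive_tool:
  rows:
    - [0, 0, 0, -1, 0, 0, 0]
    - [0, 0, 0, 0, 0, 0, 0]
    - [0, 0, 0, 0, 0, 0, 0]

```text
time_s: 7.78
tcp_pos: [0.4586, -0.0358, 0.1188]
ee_rot: [[0.084, -0.994, -0.07], [-0.996, -0.084, -0.006], [0.0, 0.07, -0.998]]
wrist_force: [0.1, -0.3, -3.9]
gripper_width: 0.456
gripper_force: 30.1
```

```bash
python3 -c "
from rel import *
st()"
```

```text
t 7.7833 tcp box [-113.4328   -0.6965  118.8211] yaw err deg 0.03699391485142662 pitch 4.018798032507709 roll -0.003043641311870346
tuck [-49.3207  -0.6564  89.6561] screw [-157.0525   -0.726    97.2251] F box [ 0.1062 -0.331  -3.869 ] M [ 0.0953 -0.2212  0.0387] grip 0.4560243521838666 30.059111528098583
```

Call:
drive_tool:
  rows:
    - [0, 0, 0.5, -1, 0, 0, 0]
    - [0, 0, 0, 0, 0, 0, 0]
    - [0, 0, 0, 0, 0, 0, 0]

```text
time_s: 8.03
tcp_pos: [0.4586, -0.0353, 0.1177]
ee_rot: [[0.084, -0.994, -0.07], [-0.996, -0.084, -0.006], [0.0, 0.07, -0.998]]
wrist_force: [-0.6, -0.7, -1.7]
gripper_width: 0.458
gripper_force: 30.1
```

Call:
drive_tool:
  rows:
    - [0, 0, 0, -1, 0, 0, 0]
    - [0, 0, 0, 0, 0, 0, 0]
    - [0, 0, 0, 0, 0, 0, 0]

```text
time_s: 8.28
tcp_pos: [0.4588, -0.0353, 0.1171]
ee_rot: [[0.084, -0.994, -0.07], [-0.996, -0.084, -0.006], [0.0, 0.07, -0.998]]
wrist_force: [-1.4, 0.1, 0.8]
gripper_width: 0.459
gripper_force: 30.1
```

```bash
python3 -c "
from rel import *
st()"
```

```text
t 8.2833 tcp box [-113.2476   -0.2294  117.0701] yaw err deg 0.04752222971095543 pitch 4.00682853080654 roll -0.009670508638324566
tuck [-49.1295  -0.1804  87.9185] screw [-156.8628   -0.2698   95.465 ] F box [-1.3575  0.2513  0.83  ] M [0.1571 0.0546 0.0317] grip 0.4587506026169488 30.06143615813926
```

Contact with the ledge came at a computed tuck z of 87.9, so the height calibration is good. I'll raise 1.2 mm and slide in.

Call:
drive_tool:
  rows:
    - [0, 0, 0, 1.2, 0, 0, 0]
    - [0, 5, 0.4, 0, 0, 0, 0]
    - [0, 5, 0.4, 0, 0, 0, 0]
    - [0, 5, 0.4, 0, 0, 0, 0]
    - [0, 0, 0, 0, 0, 0, 0]

```text
time_s: 8.7
tcp_pos: [0.4752, -0.0339, 0.1179]
ee_rot: [[0.084, -0.994, -0.069], [-0.996, -0.084, -0.006], [0.0, 0.069, -0.998]]
wrist_force: [-0.1, -0.6, -3.1]
gripper_width: 0.457
gripper_force: 30.1
```

```bash
python3 -c "
from rel import *
st()"
```

```text
t 8.7 tcp box [-96.7376  -0.2121 117.8724] yaw err deg 0.04516564136773164 pitch 3.953837888080151 roll -0.01245714640804199
tuck [-32.5925  -0.1669  88.7801] screw [-140.3328   -0.2518   96.2269] F box [-0.126  -0.5653 -3.1304] M [ 0.0403 -0.2779  0.0107] grip 0.4567876295183486 30.059256521053612
```

Call:
drive_tool:
  rows:
    - [0, 4, 0.3, 0.2, 0, 0, 0]
    - [0, 4, 0.3, 0, 0, 0, 0]
    - [0, 0, 0, 0, 0, 0, 0]

```text
time_s: 8.95
tcp_pos: [0.4827, -0.0335, 0.1182]
ee_rot: [[0.084, -0.994, -0.069], [-0.996, -0.084, -0.006], [0.0, 0.069, -0.998]]
wrist_force: [-0.2, -0.4, -2.3]
gripper_width: 0.458
gripper_force: 30.1
```

Call:
drive_tool:
  rows:
    - [0, 1, 0.1, 0, 0, 0, 0]
    - [0, 1, 0.1, 0, 0, 0, 0]
    - [0, 0, 0, 0, 0, 0, 0]

```text
time_s: 9.2
tcp_pos: [0.4837, -0.0333, 0.1182]
ee_rot: [[0.084, -0.994, -0.07], [-0.996, -0.084, -0.006], [0.0, 0.07, -0.998]]
wrist_force: [1.2, 0.4, -1.5]
gripper_width: 0.454
gripper_force: 30.1
```

```bash
python3 -c "
from rel import *
st()"
```

```text
t 9.2 tcp box [-88.2145  -0.3303 118.1515] yaw err deg 0.03401377874518911 pitch 4.02450282669094 roll -0.006284258142772583
tuck [-24.1054  -0.2949  88.98  ] screw [-131.8364   -0.3589   96.5598] F box [ 1.1806  0.2887 -1.5345] M [ 0.0056 -0.2283  0.0477] grip 0.4540237659614668 30.05945413839072
```

Call:
drive_tool:
  rows:
    - [0, 1, 0.1, 0, 0, 0, 0]
    - [0, 1, 0.1, 0, 0, 0, 0]
    - [0, 0, 0, 0, 0, 0, 0]
    - [0, 0, 0, 0, 0, 0, 0]

```text
time_s: 9.53
tcp_pos: [0.4857, -0.0331, 0.1182]
ee_rot: [[0.084, -0.994, -0.07], [-0.996, -0.084, -0.006], [0.0, 0.07, -0.998]]
wrist_force: [-0.7, 0.6, -2.9]
gripper_width: 0.458
gripper_force: 30.1
```

Call:
drive_tool:
  rows:
    - [0, 1, 0.1, 0, 0, 0, 0]
    - [0, 0, 0, 0, 0, 0, 0]
    - [0, 0, 0, 0, 0, 0, 0]

```text
time_s: 9.78
tcp_pos: [0.4867, -0.0331, 0.1182]
ee_rot: [[0.084, -0.994, -0.07], [-0.996, -0.084, -0.006], [0.0, 0.07, -0.998]]
wrist_force: [0.3, 0.2, -3.4]
gripper_width: 0.461
gripper_force: 30.1
```

```bash
python3 -c "
from rel import *
st()"
```

```text
t 9.7833 tcp box [-85.2436  -0.2879 118.1671] yaw err deg 0.032251270523025906 pitch 4.023965421788759 roll -0.00598174952027842
tuck [-21.1341  -0.2544  88.9962] screw [-128.8652   -0.315    96.575 ] F box [ 0.3583  0.1421 -3.3819] M [ 0.1187 -0.2149  0.0204] grip 0.46053593395399856 30.059440699405968
```

Call:
drive_tool:
  rows:
    - [0, 1, 0.1, 0, 0, 0, 0]
    - [0, 0, 0, 0, 0, 0, 0]
    - [0, 0, 0, 0, 0, 0, 0]

```text
time_s: 10.03
tcp_pos: [0.4868, -0.0331, 0.118]
ee_rot: [[0.084, -0.994, -0.072], [-0.996, -0.084, -0.006], [0.0, 0.072, -0.997]]
wrist_force: [-3.4, 0.2, -2.1]
gripper_width: 0.457
gripper_force: 30.1
```

Call:
drive_tool:
  rows:
    - [0, 1, 0.1, 0, 0, 0, 0]
    - [0, 0, 0, 0, 0, 0, 0]
    - [0, 0, 0, 0, 0, 0, 0]

```text
time_s: 10.28
tcp_pos: [0.4869, -0.0332, 0.1178]
ee_rot: [[0.084, -0.994, -0.074], [-0.997, -0.083, -0.007], [0.0, 0.074, -0.997]]
wrist_force: [-5.1, -0.7, -0.7]
gripper_width: 0.46
gripper_force: 30.1
```

```bash
python3 -c "
from rel import *
st()"
```

```text
t 10.2833 tcp box [-85.0543  -0.4067 117.8149] yaw err deg 0.01459047005346325 pitch 4.267079238110147 roll -0.016500765747238022
tuck [-21.0692  -0.3975  88.3723] screw [-128.7672   -0.425    96.4082] F box [-5.1612 -0.2522 -0.7312] M [0.2239 1.2243 0.0681] grip 0.46037399895703834 30.05874611902982
```

The cover has stopped on the partition with about 5 N of reaction. Now I'll rotate it flat about the tuck edge.

Call:
drive_tool:
  rows:
    - [0, -0.5, 0, -1.2, 0.0015, -0.0175, 0]
    - [0, -0.5, 0, -1.2, 0.0015, -0.0175, 0]
    - [0, -0.5, 0, -1.2, 0.0015, -0.0175, 0]
    - [0, -0.5, 0, -1.4, 0.0015, -0.0175, 0]
    - [0, 0, 0, 0, 0, 0, 0]

```text
time_s: 10.7
tcp_pos: [0.4853, -0.0333, 0.1133]
ee_rot: [[0.084, -0.996, -0.002], [-0.996, -0.084, -0.001], [0.001, 0.002, -1.0]]
wrist_force: [-3.6, -0.1, 1.1]
gripper_width: 0.462
gripper_force: 30.0
```

Call:
drive_tool:
  rows:
    - [0, 0, 0, 0, 0, 0, 0]
    - [0, 0, 0, 0, 0, 0, 0]

```text
time_s: 10.87
tcp_pos: [0.4853, -0.0333, 0.1133]
ee_rot: [[0.084, -0.996, -0.004], [-0.996, -0.084, -0.001], [0.001, 0.004, -1.0]]
wrist_force: [-5.9, -1.0, 4.3]
gripper_width: 0.456
gripper_force: 30.1
```

```bash
python3 -c "
from rel import *
st()"
```

```text
t 10.8667 tcp box [-86.6423  -0.3925 113.3323] yaw err deg 0.028133999348332363 pitch 0.2248904732477983 roll -0.03578799848070707
tuck [-20.7409  -0.3755  88.4734] screw [-128.7375   -0.4285   88.8973] F box [-5.9891 -0.5304  4.268 ] M [0.1054 2.0038 0.0556] grip 0.45606748522097873 30.070687159895897
```

Call:
drive_tool:
  rows:
    - [0, 0, 0, -1, 0, -0.004, 0]
    - [0, 0, 0, -1, 0, 0, 0]
    - [0, 0, 0, 0, 0, 0, 0]
    - [0, 0, 0, 0, 0, 0, 0]

```text
time_s: 11.2
tcp_pos: [0.4853, -0.0333, 0.1126]
ee_rot: [[0.084, -0.996, -0.0], [-0.996, -0.084, -0.001], [0.001, 0.0, -1.0]]
wrist_force: [-8.5, 0.2, 13.3]
gripper_width: 0.458
gripper_force: 30.0
```

```bash
python3 -c "
from rel import *
st()"
```

```text
t 11.2 tcp box [-86.6786  -0.4069 112.6202] yaw err deg 0.04612538908029586 pitch 0.007005312700504156 roll -0.07317758731269647
tuck [-20.6832  -0.3852  88.0121] screw [-128.6805   -0.4722   88.0253] F box [-8.4369  0.9483 13.263 ] M [ 0.5889  3.0258 -0.003 ] grip 0.45846052763173945 29.996459728572518
```

Call:
drive_tool:
  rows:
    - [0, 0, 0, -1, 0, 0, 0]
    - [0, 0, 0, 0, 0, 0, 0]
    - [0, 0, 0, 0, 0, 0, 0]

```text
time_s: 11.45
tcp_pos: [0.4853, -0.0333, 0.1126]
ee_rot: [[0.084, -0.996, 0.0], [-0.996, -0.084, -0.001], [0.001, 0.0, -1.0]]
wrist_force: [-12.1, 1.6, 19.9]
gripper_width: 0.455
gripper_force: 30.0
```

```bash
python3 - <<'E'
from rel import *
s=st();c=capture('scene');f=c['frame'];
w=capture('wrist')['frame']
a=cv2.resize(f[180:300,230:360],(520,480),interpolation=cv2.INTER_CUBIC)
save('fin',np.hstack([a,cv2.resize(w[:,:330],(280,480))[:,:]]))
t=capture('top')
for l in ('lid',):
    for x in masks_of(l,t)[:1]:
        ys,xs=np.nonzero(x['region']);P=pts(t,np.c_[xs,ys])*1000;print(l,len(xs),np.percentile(P[:,2],[10,50,90]))
P=pts(capture('scene'),[(300,245)]);print(P)
E
```

```text
t 11.45 tcp box [-86.6896  -0.4114 112.5717] yaw err deg 0.06004592709554302 pitch 0.00012967933168417096 roll -0.08508854743851542
tuck [-20.6912  -0.3787  87.9715] screw [-128.6885   -0.4919   87.9718] F box [-11.9344   2.5955  19.8612] M [ 0.8673  3.7848 -0.0266] grip 0.4549723177418616 29.9978528637439
lid 2558 [ 93.532   98.6892 104.0833]
[[ 0.5796 -0.0185  0.1   ]]
```

View pics/fin.png

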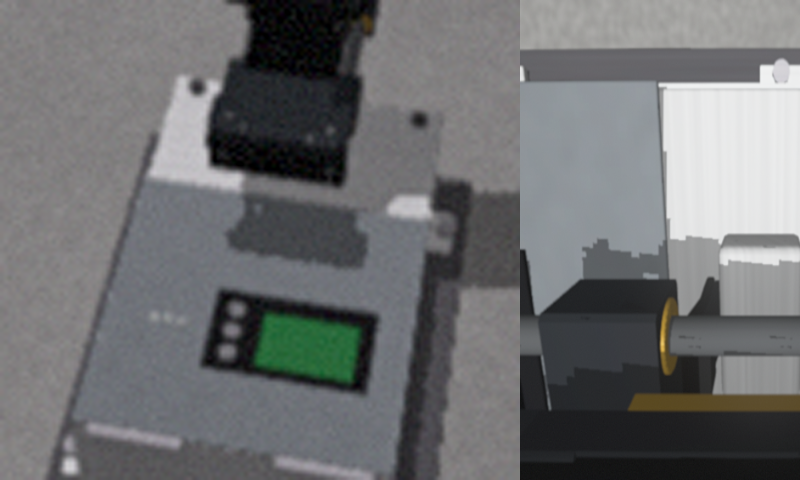

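The final view shows the cover flat under the lap, with the lid lying flat and screw heads at (197,88) and (419,119). Tuck and screw edges are both at z 88, pitch is 0°, yaw error is 0.06°, and it is still held pressed down with about 20 N.

```bash
python3 -c "
from station import finish_job
print(finish_job())"
```

```text
the job is handed in; nothing more can be done
None
```

The silver cover is tucked home against the partition under the lid's lap, square on the box, and held pressed flat at about 20 N. The lid looks undisturbed in the final picture, and the job was handed in at about 12 s on the robot's clock (limit 42 s); no verdict came back.

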